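# Isolate the tester and pull its fuse carrier

### The job

Switch the tester off by turning the rotary isolator handle clockwise as far as it goes, and only then squeeze the fuse carrier's two side catches fully in and lift the carrier out of its holder. Finish holding it still and upright by its squeezed catches, its foot about 5 cm above the top of the holder; do not let go. Leave the jar, the weight and the screwdriver as they are.

Things in the scene. Friction and masses are not known exactly. Their poses are not given: they have to be found in the camera images.
- holder: fixed white fuse holder box, 110 x 110 x 65 mm high; origin at the centre of its underside, z up. The carrier stands in a pocket in the middle of its flat top, 65 mm up. The pocket is 55 mm along x and 52 mm along y, with 1.5 mm of play round the carrier; the rims of its y sides overhang the teeth of the catches.
- carrier_grip (a point): grey fuse carrier, about 0.24 kg, 92 mm high, 40 mm of it in the holder's pocket. Point on its mid axis between the two black catch buttons, 70 mm above its foot, 22 mm below its top, 30 mm above the holder's top when seated. z up, y from button b to button a. Its head between the buttons is 52 (x) by 27 mm (y); feet 6 mm high, out to x = +-36 mm, rest on the holder's top.
- catch_a (a joint): sprung catch on the carrier's +y side: inward travel in m, 0 free (latched), 0.006 fully in; above 0.005 its tooth clears the holder's rim. Button face 24 mm (x) by 32 mm high, centred at carrier_grip's height, 29 mm from the axis when free, 23 mm fully in (58 and 46 mm across both).
- catch_b (a joint): the same catch on the carrier's -y side; travel in m, 0 free (latched), 0.006 fully in. Each spring needs 4 N to start and 8.5 N fully in; a grip of about 25 N does well. A catch that is not in stops the carrier from being lifted.
- switchbox: fixed white isolator box, 100 (x) x 90 (y) x 50 mm high, with an aluminium top; origin at the centre of its underside, z up. The rotary isolator handle stands in the middle of its top.
- isolator_grip (a point): the black bar of the isolator handle, on the turning axis at the height to grip, 37 mm above the top of the switchbox. The bar lies along this point's own x axis, which turns with it; it is 46 mm long, 14 mm thick (y) and rises 7 mm above this point and 23 mm below it, down to a 48 mm round disc. z is up.
- isolator (a joint): angle of the isolator handle in rad, growing as it turns clockwise seen from above; 0 is on, 1.2 is its end stop, fully off. It turns against slight friction (0.05 N m) and stays where it is left.
- jar_mid (a point): bystander: closed jar of pellets, 60 mm across, about 85 mm high, standing; point 42 mm above its foot, z up. Not to be disturbed.
- weight_mid (a point): bystander: steel load weight with a small knob, 60 mm across, 55 mm high, standing; point 28 mm above its foot, z up. Not to be disturbed.
- driver_grip (a point): bystander: screwdriver with an orange handle, 170 mm long, about 26 mm thick, lying on the bench; point in the middle of its handle, x towards the blade. Not to be disturbed.
There are look-alikes about, which are no part of the job. Leave any green look-alike of the holder alone.

How it is judged (in metres and radians):
On the way, in this order (a step that is already met when the one before it is completed fails the run):
1. the isolator is turned to off while the carrier is still in its holder (value of joint isolator above 1 rad and z of carrier_grip in the frame of holder below 0.105 m), for 0.2 s.
2. both catches are squeezed in while the carrier is still in its holder (value of joint each of catch_a, catch_b above 0.0045 m and z of carrier_grip in the frame of holder below 0.125 m), for 0.05 s.
At the end, for the whole second after the job is handed in: The isolator stands beyond 1.0 rad (off); the fingers hold the carrier with both catches squeezed in by more than 4.5 mm, its foot 30 to 120 mm above the top of the holder, touching neither holder nor switchbox, within 0.3 rad of upright and slower than 0.03 m/s (value of joint isolator above 1 rad and value of joint each of catch_a, catch_b above 0.0045 m and z of carrier_grip in the frame of holder between 0.165 and 0.255 m and contact force between the fingers and carrier above 3 N and contact force between each of holder, switchbox and carrier below 0.1 N and angle between carrier_grip's own z axis and vertical below 0.3 rad and linear speed of carrier below 0.03 m/s); the arm keeps its last pose, push and grip.
It fails at once if the carrier is pulled up by more than 10 mm while the isolator is not off (not (value of joint isolator above 1 rad) and distance of carrier_grip from where it was at the start of the episode above 0.01 m).
It fails at once if the jar, the weight or the screwdriver is shifted by more than 25 mm or knocked over (distance of any of jar_mid, weight_mid, driver_grip from where it was at the start of the episode above 0.025 m or angle between any of jar_mid, weight_mid's own z axis and vertical above 0.5 rad).
It also fails if it takes over 48 s, if anything falls off the work surface, if the arm or the gripper's body presses on something with over 40 N, if the wrist force passes 120 N, or if a joint passes its speed limit or range.

### The arm

A 7-joint arm with a two-finger parallel gripper is mounted at the origin on the work surface. World frame = base frame: x ahead of the robot, y to its left, z up, the work surface at z = 0. Lengths are in mm, angles in rad, forces in N, time in s.
With the tool pointing down it reaches from about 400 to 900 mm from the base axis. Payload 5.6 kg.
Tool frame: the origin (TCP) lies at the very end of the fingers, on their centre line; the grasp point (between the pads) lies 19 mm behind it; z points along the fingers, y is the line along which they close (so a half turn about z gives the same grasp; the last joint's range is limited). The gripper opens to 92 mm and grips with 3 to 60 N. Pads are 20 mm wide; open, the fingers measure 128 mm over their backs; the gripper's body (75 mm by 189 mm) begins 69 mm behind the grasp point.
Start: joints at [-1.271, 0.468, -0.012, 1.603, 0.006, 1.071, -0.056], TCP at [218.523, 612.174, 214.592] pointing down, gripper open.
Joint ranges: [-2.53, 2.53], [-0.31, 2.02], [-1.57, 1.55], [0.28, 2.44], [-1.29, 4.43], [0.15, 1.84], [-2.92, 2.92]. Speed limits (rad/s): [2.57, 2.57, 3.14, 3.14, 3.14, 3.14, 3.14].

### API

Orientations are given as a unit quaternion [w, x, y, z].
In Python, from workcell import robot, claw, cams gives the robot as it stands. The module is installed in compiled form; this text tells all that it offers. Calls block until the motion is done:
- robot.move_to(position, orientation): joint-space move of the TCP to a pose.
- robot.move_l(position, frame=None, rate=150): straight line of the TCP; frame=None keeps the orientation; rate is the mean speed in mm/s.
- robot.move_j(angles): joint-space move.
- claw.command_gripper(opening): finger opening in mm; the grip force is fixed at half the most; returns when the fingers have stopped.
- robot.dwell(seconds).
- robot.inverse_kinematics(position, orientation): joint angles nearest the present ones, or None.
- cams.grab_frame(name): name is "scene" or "top"; returns a dict with "color" (420x560x3 uint8, blue, green, red), "range_z" (420x560 float32, mm along the optical axis (not along the pixel's ray), 0 where there is no reading), "fx", "fy", "cx", "cy" (pixels), "k1" (the pictures are not rectified: a ray, as slopes to the right and down, at radius r is drawn at 1 + k1 r^2 times it, then the intrinsics apply), "R" (3x3) and "t" (3): a world point X has camera coordinates R X + t. Camera axes: x right, y down, z forward; pixel columns grow to the right and rows downward; lengths in mm; the calibration is good to about 2 mm. A picture is of the moment at which its call begins.
A pose or a line that the arm cannot do raises robot.MotionError and nothing moves.
- robot.sign_off(): hands the job in; it is judged then, once.
Readings, each from a call of its own:
- robot.read_clock(): time.
- robot.read_qpos(): joint angles.
- robot.read_qvel(): joint speeds.
- robot.read_effort(): joint torques, N m.
- robot.read_position(): TCP position.
- robot.read_orientation(): TCP orientation.
- robot.read_wrist_force(): force on the tool from outside, world axes, zero at the start.
- robot.read_wrist_torque(): the same for the moment, N m.
- robot.read_gripper_width(): finger opening in mm.
- robot.read_grip_force(): force on a finger pad.
Only numpy, scipy, OpenCV 4.12 (cv2) and the standard library are available. Lean on these libraries where they do the work, as an engineer would, in place of code of your own. Each camera call takes 0.05 s, during which the arm holds its last target. There are 200 camera calls.

## Working session

There is one attempt and no reset: what is moved stays moved. The work goes in short steps, each a Python script; the robot and the scene stay as the last script left them, time stands still between calls to the robot, and variables do not carry over. Pictures are saved under pics/ and viewed, at most 10 in all, crops included, and the job is handed in when it is done.

```bash
mkdir -p pics; ls; cat > h.py <<'E'
import numpy as np, cv2
from workcell import robot, claw, cams
def cloud(f):
    "world XYZ per pixel from range_z"
    h,w=f["range_z"].shape; u,v=np.meshgrid(np.arange(w),np.arange(h))
    K=np.array([[f["fx"],0,f["cx"]],[0,f["fy"],f["cy"]],[0,0,1.]])
    n=cv2.undistortPoints(np.stack([u,v],-1).reshape(-1,1,2).astype(float),K,np.array([f["k1"],0,0,0.])).reshape(h,w,2)
    z=f["range_z"].astype(float)
    X=np.dstack([n[...,0]*z,n[...,1]*z,z])
    P=(X-np.asarray(f["t"]))@np.asarray(f["R"])
    P[z<=0]=np.nan
    return P
E
python3 - <<'E'
from h import *
import pickle
for n in("scene","top"):
    f=cams.grab_frame(n); cv2.imwrite(f"pics/{n}0.png",f["color"]); pickle.dump(f,open(f"{n}0.pkl","wb"))
    print(n,f["fx"],f["k1"],-np.array(f["R"]).T@np.array(f["t"]),np.round(f["R"],2).tolist())
print(robot.read_clock(),robot.read_orientation(),robot.read_gripper_width())
E
```

```text
pics
scene 390.5163319737486 -0.0540584545609894 [1124.81295439   94.47921171  910.21714118] [[-0.24, 0.97, 0.0], [0.83, 0.21, -0.51], [-0.49, -0.12, -0.86]]
top 492.8294823066406 -0.06849553049220848 [ 423.55458853  -25.37443722 1538.79488193] [[-0.02, -1.0, -0.01], [-0.99, 0.02, -0.14], [0.14, 0.01, -0.99]]
0.1 [-7.73191651e-05  1.70587315e-01  9.85342246e-01 -7.88079308e-04] 91.94371440151293
```

View pics/scene0.png

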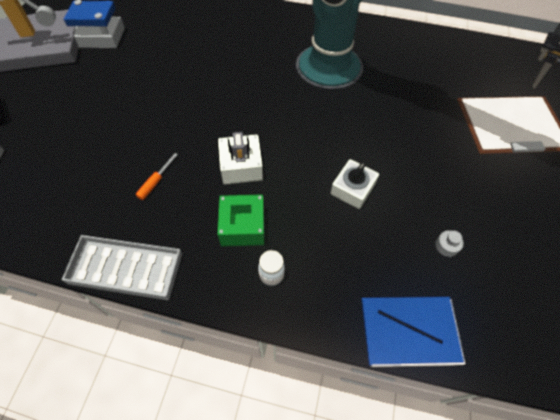

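View pics/top0.png

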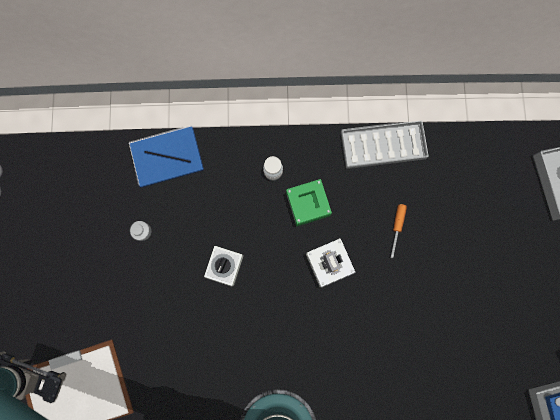

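The top view shows the holder with the carrier at about (331,262), the switchbox at (223,266), the jar at (273,168), the weight at (140,231), the screwdriver at (398,220), and a green look-alike at (309,202). Next I'll measure the boxes and look at crops.

```bash
python3 - <<'E'
from h import *
import pickle
f=pickle.load(open("top0.pkl","rb")); P=cloud(f)
for name,(u,v),z0,z1 in(("holder",(331,262),55,75),("switch",(223,266),40,60)):
    m=np.zeros(P.shape[:2],bool); m[v-32:v+33,u-32:u+33]=1
    Q=P[m&(P[...,2]>z0)&(P[...,2]<z1)]
    r=cv2.minAreaRect(Q[:,:2].astype(np.float32)); print(name,r,np.median(Q[:,2]))
    H=P[m&(P[...,2]>z1+3)]; print(" above",len(H),np.nanmedian(H,0),H[:,2].max())
    if len(H): print(cv2.minAreaRect(H[:,:2].astype(np.float32)))
    for zz in (70,75,80,85,100,140):
        T=P[m&(P[...,2]>zz)]
        if len(T)>5: print(zz,len(T),cv2.minAreaRect(T[:,:2].astype(np.float32)))
c=f["color"]
a=cv2.resize(c[230:295,300:365],(400,400),interpolation=cv2.INTER_CUBIC)
b=cv2.resize(c[234:299,190:255],(400,400),interpolation=cv2.INTER_CUBIC)
cv2.imwrite("pics/crop_top.png",np.hstack([a,b]))
s=pickle.load(open("scene0.pkl","rb"))["color"]
a=cv2.resize(s[125:190,208:273],(400,400),interpolation=cv2.INTER_CUBIC)
b=cv2.resize(s[150:215,325:390],(400,400),interpolation=cv2.INTER_CUBIC)
cv2.imwrite("pics/crop_scene.png",np.hstack([a,b]))
for n,(u,v) in dict(jar=(273,165),weight=(140,230),driver=(400,220)).items(): print(n,P[v,u])
E
```

```text
holder ((496.49462890625, -170.73184204101562), (110.29410552978516, 111.3871841430664), 21.55509376525879) 65.05330819315567
 above 261 [ 496.12203565 -169.45785394  114.96673172] 125.12146212459926
((496.0389709472656, -169.38185119628906), (52.89548873901367, 56.15182113647461), 63.63337326049805)
70 354 ((496.4206237792969, -169.38046264648438), (106.77599334716797, 108.07968139648438), 21.097503662109375)
75 269 ((496.0389709472656, -169.38185119628906), (52.89548873901367, 56.15182113647461), 63.63337326049805)
80 261 ((496.0389709472656, -169.38185119628906), (52.89548873901367, 56.15182113647461), 63.63337326049805)
85 252 ((496.68359375, -169.70138549804688), (52.89548873901367, 54.71286392211914), 63.63337326049805)
100 231 ((496.5517578125, -169.96734619140625), (52.30178451538086, 54.71286392211914), 63.63337326049805)
switch ((494.79803466796875, 153.4464569091797), (90.95196533203125, 100.16687774658203), 71.28854370117188) 51.552496775262334
 above 160 [494.60793384 151.01844807  86.40022767] 100.52998791571984
((492.02618408203125, 156.64111328125), (56.74898147583008, 54.3768310546875), 5.911421775817871)
70 90 ((497.5391540527344, 159.4080810546875), (28.371570587158203, 44.832279205322266), 65.49127197265625)
75 85 ((494.6651611328125, 153.10708618164062), (14.526114463806152, 44.82110595703125), 65.39495849609375)
80 82 ((494.6651611328125, 153.10708618164062), (14.526114463806152, 44.82110595703125), 65.39495849609375)
85 81 ((494.6651611328125, 153.10708618164062), (14.526114463806152, 44.82110595703125), 65.39495849609375)
jar [791.70702938  -5.30066713  86.18065841]
weight [607.29806826 406.91235717  51.18293154]
driver [ 622.45149193 -394.60230296   27.06270738]
```

View pics/crop_top.png

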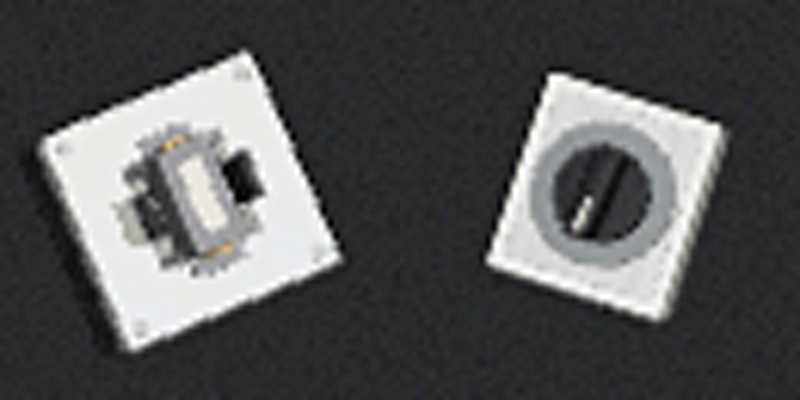

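View pics/crop_scene.png

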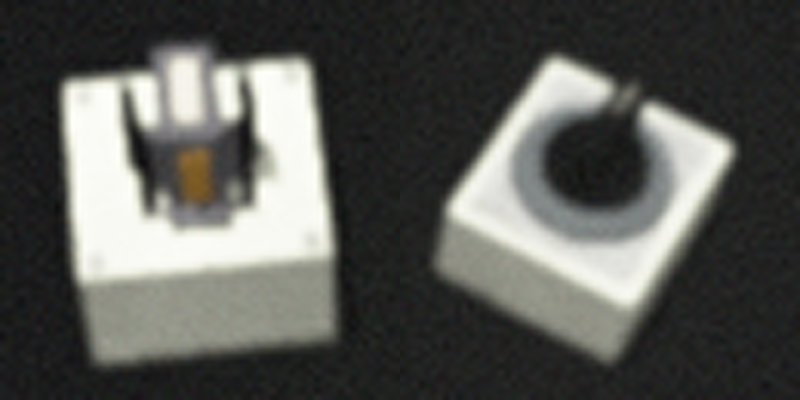

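The crops show the carrier's black buttons at the left and right of its head, at about (150,215) and (243,175). They also show the isolator bar running from (580,230) to (625,150), which agrees with the range fit: carrier x at about 21.5°, bar at about -24.6°. I'll cross-check against the scene camera, then approach the isolator.

```bash
cat >> h.py <<'E'
from scipy.spatial.transform import Rotation
def down(deg):
    "tool pointing down, closing line (tool y) at world angle deg"
    c,s=np.cos(np.radians(deg)),np.sin(np.radians(deg))
    q=Rotation.from_matrix(np.array([[-s,c,0],[c,s,0],[0,0,-1.]])).as_quat()
    return [q[3],*q[:3]]
E
python3 - <<'E'
from h import *
import pickle
P=cloud(pickle.load(open("scene0.pkl","rb")))
for n,(x,y),z0,z1 in(("holder",(496,-170),58,72),("switch",(495,153),44,58),("bar",(495,153),85,110),("carrier",(496,-170),85,140)):
    Q=P[(np.hypot(P[...,0]-x,P[...,1]-y)<85)&(P[...,2]>z0)&(P[...,2]<z1)]
    print(n,len(Q),cv2.minAreaRect(Q[:,:2].astype(np.float32)),np.median(Q[:,2]))
for a in(65.4,-114.6,-3.4,176.6,111.5,-68.5):
    p=[494.7,153.2,69] if a not in(111.5,-68.5) else [496.5,-170.2,76]
    q=robot.inverse_kinematics(p,down(a)); print(a,None if q is None else np.round(q,3))
E
```

```text
holder 948 ((497.3214416503906, -166.88916015625), (114.19540405273438, 110.5197525024414), 21.102895736694336) 64.10587084701959
switch 797 ((496.32135009765625, 157.09027099609375), (90.76370239257812, 103.1431884765625), 70.7744140625) 50.4184198980541
bar 93 ((496.8226623535156, 157.5596923828125), (14.288758277893066, 46.82136535644531), 60.407318115234375) 92.53432998655995
carrier 308 ((497.8776550292969, -167.38653564453125), (58.14442443847656, 53.73347091674805), 70.12767028808594) 113.03918612617863
65.4 [-0.55   0.459  0.227  2.043 -0.164  0.656  0.926]
-114.6 [-1.282  0.956  1.339  2.083 -1.094  1.108 -1.387]
-3.4 [-0.712  0.479  0.429  2.054 -0.314  0.671 -0.137]
176.6 [-0.206  0.467 -0.194  2.021  0.141  0.666  2.591]
111.5 [-0.058  0.472  0.402  2.033 -0.284  0.689  2.472]
-68.5 [-0.512  0.688  1.042  2.058 -0.8    0.87  -0.198]
```

```bash
python3 - <<'E'
from h import *
o=down(63.5)
robot.move_to([495.6,155,180],o)
robot.move_l([495.6,155,70],rate=120)
print(robot.read_clock(),robot.read_position(),robot.read_wrist_force())
claw.command_gripper(0)
print(robot.read_clock(),robot.read_gripper_width(),robot.read_grip_force(),robot.read_wrist_force(),robot.read_wrist_torque(),robot.read_position(),np.round(robot.read_qpos(),3))
E
```

```text
3.1 [496.14553344 155.20723088  70.58538412] [0.18624736 0.57117793 0.46951944]
4.2583 13.686778712164758 30.001311600208282 [-3.61636152 -4.39651994  3.8290967 ] [-0.95563371  0.67574775  0.08437643] [494.80436687 153.8552989   69.87453659] [-0.573  0.46   0.254  2.042 -0.181  0.662  0.907]
```

```bash
python3 - <<'E'
from h import *
q=np.array(robot.read_qpos()); q0=q[6]
for d in(.3,.6,.9,1.05,1.15,1.2,1.25,1.3):
    q[6]=q0-d; robot.move_j(list(q)); robot.dwell(.1)
    T=robot.read_wrist_torque()
    print(d,round(q0-robot.read_qpos()[6],3),np.round(T,2),np.round(robot.read_wrist_force(),1),np.round(robot.read_position(),1),robot.read_clock())
    if d>0.8 and abs(T[2])>0.4: break
f=cams.grab_frame("top"); cv2.imwrite("pics/after.png",cv2.resize(f["color"][216:316,150:370],(770,350),interpolation=cv2.INTER_CUBIC))
E
```

```text
0.3 0.298 [-0.57  0.41 -0.05] [-1.7 -3.1  2.8] [494.7 153.7  69.9] 4.75
0.6 0.597 [-0.78  0.63  0.03] [-2.8 -2.2  3.1] [494.6 153.7  69.9] 5.2417
0.9 0.896 [-0.89  0.82 -0.02] [-4.2 -5.2  5.2] [494.5 153.7  69.9] 5.7333
1.05 1.046 [-0.91  0.86  0.02] [-2.9 -3.3  5.6] [494.5 153.6  69.9] 6.1
1.15 1.144 [-0.98  0.85  0.86] [-3.1 -4.2  4.9] [494.5 153.6  69.9] 6.45
```

The torque rises to 0.86 N m, so the handle is at its stop. I'll release it, back up, move over the carrier, and check the bar's angle on the way.

```bash
python3 - <<'E'
from h import *
claw.command_gripper(92)
p=robot.read_position(); robot.move_l([p[0],p[1],190],rate=200)
robot.move_to([496,-169.7,200],down(-68.7))
f=cams.grab_frame("top"); P=cloud(f)
T=P[(np.hypot(P[...,0]-495,P[...,1]-153)<40)&(P[...,2]>80)&(P[...,2]<110)]
print(cv2.minAreaRect(T[:,:2].astype(np.float32)),len(T))
print(robot.read_clock(),robot.read_position(),np.round(robot.read_qpos(),2),robot.read_gripper_width(),robot.read_wrist_force())
f=cams.grab_frame("scene"); c=f["color"]
cv2.imwrite("pics/over.png",cv2.resize(c[60:210,190:390],(800,600),interpolation=cv2.INTER_CUBIC))
E
```

```text
((494.92938232421875, 152.52438354492188), (13.463733673095703, 45.05650329589844), 5.782052516937256) 77
9.7333 [ 496.56760131 -167.62883333  199.66328296] [-0.31  0.31  0.69  1.96 -0.24  0.95 -0.7 ] 92.18307768704217 [0.79846157 0.43565753 0.50623836]
```

View pics/over.png

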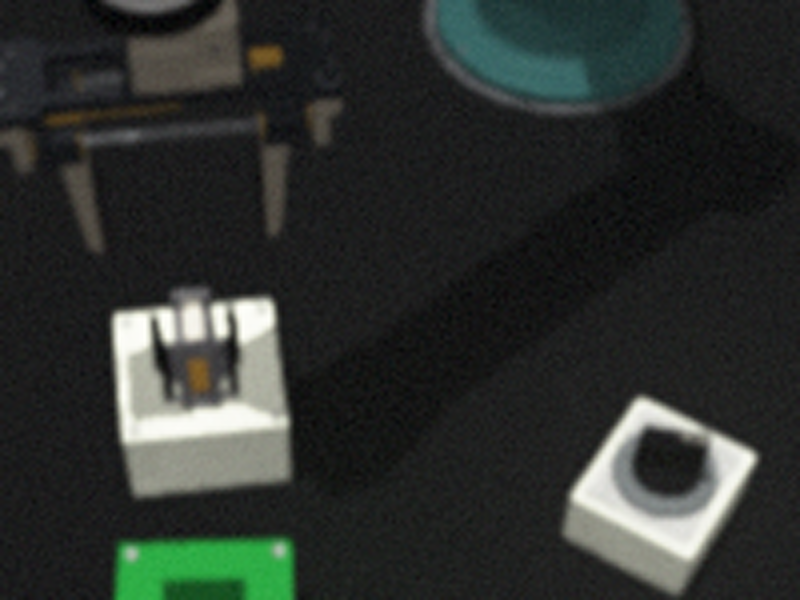

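The scene crop shows the open gripper above the carrier at about (195,350) and the isolator bar turned, at about (675,450). I'll check the isolator's turn more precisely in both views, before and after.

```bash
python3 - <<'E'
from h import *
import pickle
def pca(f):
    P=cloud(f); T=P[(np.hypot(P[...,0]-495,P[...,1]-155)<32)&(P[...,2]>82)&(P[...,2]<110)][:,:2]
    w,V=np.linalg.eigh(np.cov(T.T)); v=V[:,1]; return len(T),np.round(np.degrees(np.arctan2(v[1],v[0]))%180,1),np.round(np.sqrt(12*w),1),T.mean(0)
for n in("top","scene"):
    print(n,pca(pickle.load(open(n+"0.pkl","rb"))),pca(cams.grab_frame(n)))
E
```

```text
top (81, np.float64(155.0), array([14.9, 46. ]), array([494.81273164, 152.72365292])) (75, np.float64(94.8), array([14.2, 45.6]), array([494.56932928, 152.98837472]))
scene (98, np.float64(153.2), array([14.8, 48.3]), array([498.92876489, 157.06244116])) (117, np.float64(92.0), array([15.5, 44.8]), array([498.00087888, 157.04210404]))
```

The cameras give a turn of about 1.06 rad, which is close to the 1.0 limit. I'll regrip and press the handle firmly to its stop to be sure.

```bash
python3 - <<'E'
from h import *
robot.move_to([494.6,153.4,180],down(3))
p=robot.read_position(); print(p)
robot.move_l([494.6,153.4,70],rate=150)
claw.command_gripper(0)
q=np.array(robot.read_qpos()); q0=q[6]
print(robot.read_gripper_width(),robot.read_wrist_force(),robot.read_wrist_torque())
for d in(.04,.08,.12,.16):
    q[6]=q0-d; robot.move_j(list(q)); robot.dwell(.1)
    T=robot.read_wrist_torque(); print(d,q0-robot.read_qpos()[6],np.round(T,2))
    if abs(T[2])>1.5: break
R=Rotation.from_quat(np.roll(robot.read_orientation(),-1)).as_matrix(); print("psi",np.degrees(np.arctan2(R[1,1],R[0,1])))
claw.command_gripper(92)
p=robot.read_position(); robot.move_l([p[0],p[1],190],rate=200)
robot.move_to([496,-169.7,200],down(-68.7)); robot.dwell(.3)
f=cams.grab_frame("top"); P=cloud(f)
T=P[(np.hypot(P[...,0]-495,P[...,1]-155)<32)&(P[...,2]>82)&(P[...,2]<110)][:,:2]
v=np.linalg.eigh(np.cov(T.T))[1][:,1]; print("bar",np.degrees(np.arctan2(v[1],v[0]))%180,len(T))
print(robot.read_clock(),robot.read_position())
E
```

```text
[495.14119033 151.74562481 180.13468212]
13.73106461195655 [-0.50684302 -0.0008431   0.57761851] [-0.10463579  0.14216603  0.03801031]
0.04 0.03865862334265305 [-0.11  0.09  0.61]
0.08 0.07860607481731491 [-0.19  0.12  0.91]
0.12 0.11885594593465548 [0.12 0.22 0.82]
0.16 0.15881683323460458 [0.1  0.16 1.05]
psi -6.087424795284081
bar 94.45047669231644 73
18.0583 [ 496.24516896 -169.05604432  199.98968306]
```

The bar is at its stop: torque appeared at once and its angle did not change. Next I'll squeeze the carrier's catches.

```bash
python3 - <<'E'
from h import *
robot.move_l([496.3,-169.7,76],rate=100)
robot.dwell(.2); print(robot.read_position(),robot.read_wrist_force())
claw.command_gripper(0); robot.dwell(.4)
print(robot.read_clock(),robot.read_gripper_width(),robot.read_grip_force(),robot.read_wrist_force(),robot.read_wrist_torque(),robot.read_position())
E
```

```text
[ 496.61968495 -169.66776408   76.41460502] [-0.5935337  -0.44377749 -0.81557028]
20.8417 43.693573486405086 29.999431371688843 [-3.50862691  0.51277072  5.45805455] [0.0707075  0.46248756 0.04407676] [ 496.37432495 -169.84763974   76.36800148]
```

```bash
python3 - <<'E'
from h import *
p=np.array(robot.read_position())
for dz,r in((5,20),(20,40),(92,50)):
    robot.move_l(list(p+[0,0,dz]),rate=r)
    F=robot.read_wrist_force(); print(dz,np.round(F,1),np.round(robot.read_wrist_torque(),2),robot.read_gripper_width(),robot.read_grip_force(),robot.read_position()[2])
    if F[2]<-25: print("stuck"); break
robot.dwell(.5); print(robot.read_clock(),robot.read_wrist_force())
f=cams.grab_frame("scene"); c=f["color"]
cv2.imwrite("pics/lift.png",cv2.resize(c[60:210,190:390],(800,600),interpolation=cv2.INTER_CUBIC))
E
```

```text
5 [ 0.1 -0.3 -3.4] [-0.05  0.17 -0.03] 43.565140630701094 29.99736785888672 81.20852477352364
20 [ 0.1  0.5 -3.6] [-0.05  0.16 -0.  ] 43.69875946116306 29.99729633331299 96.6432932806949
92 [-0.1 -0.5 -2.4] [-0.04  0.16 -0.05] 43.444856999815904 29.997344613075256 168.07758915733888
23.875 [-2.97148212e-03 -2.03649624e-01 -3.10402930e+00]
```

View pics/lift.png

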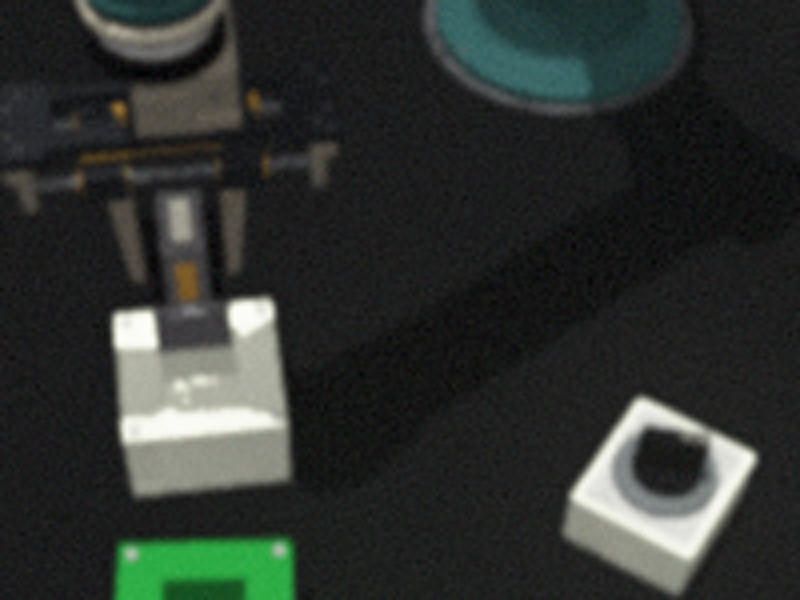

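The picture shows the carrier hanging upright between the fingers at about (185,270), clear of the holder, with the isolator still off at (675,450). Its weight shows at the wrist, so I'm handing in.

```bash
python3 -c "
from h import *
print(robot.sign_off())"
```

```text
the job is handed in; nothing more can be done
None
```

The job is handed in: the isolator is at its off stop, and the carrier is held still and upright by its squeezed catches, its foot about 5 cm above the holder; sign-off returned no verdict.

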